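# Unlock the spare-key safe in the hallway niche

### The arm

A 6-joint arm with a two-finger parallel gripper is mounted at the origin on the work surface. World frame = base frame: x ahead of the robot, y to its left, z up, the work surface at z = 0. Lengths are in mm, angles in rad, forces in N, time in s.
With the tool pointing down it reaches from about 250 to 775 mm from the base axis. Payload 8.9 kg.
Tool frame: the origin (TCP) lies at the very end of the fingers, on their centre line; the grasp point (between the pads) lies 19 mm behind it; z points along the fingers, y is the line along which they close (so a half turn about z gives the same grasp; the last joint's range is limited). The gripper opens to 85 mm and grips with 20 to 120 N. Pads are 22 mm wide; open, the fingers measure 114 mm over their backs; the gripper's body (76 mm by 85 mm) begins 54 mm behind the grasp point. The pads swing forward as they close: fully open they stand 13 mm farther back than shut.
Start: joints at [0.969, 0.291, -0.153, 1.127, 0, 1.431], TCP at [234.383, 469.775, 198.405] pointing down, gripper open.
Joint ranges: [-2.52, 2.52], [-0.91, 1.74], [-1.3, 1.37], [-1.96, 2.02], [-1.52, 1.47], [-3.14, 3.14]. Speed limits (rad/s): [2.22, 2.22, 2.79, 3.14, 3.14, 3.14].

### API

Orientations are given as a unit quaternion [w, x, y, z].
In Python, from rig import * gives the robot as it stands. The module is installed in compiled form; this text tells all that it offers.
- The arm moves only by the tool step_arm, never from a script. Its argument "motion" is a list of rows, each a list of 6 numbers: the shift along the tool's x, y, z in cm, then the turn, a rotation vector about the tool's x, y, z in rad. In form: [[x, y, z, ax, ay, az], ...]. A call has 1 to 5 rows; each row shifts and turns the commanded pose from where the row before left it, along the tool's axes as they then stand; what a row does not reach is not made up. A row lasts 1/10 s, in which the tool goes at most 50 mm and 8.59 degrees, less where a joint would pass 70% of its speed; a pose out of reach is approached as far as the arm can. A call is refused whole if a number of a shift passes 5 or a number of a turn 0.15, either way. A call with a gripper value outside its range is refused whole. "gripper" is the closure, from -1 (fully open) to 1 (shut), set as the call begins (left out, the last holds). The fingers move at their own pace and stop on an object; the grip force is fixed at half the most. Time passes only in rows, so rows that do not move let the fingers close. It gives the time, the measured TCP pose, the force, the opening and the grip force at its end, in the units of the state.
- get_state(): the state, without advancing time (a new reading comes with each control period).
- get_image(name): name is "side" or "top" or "wrist"; returns the picture (420x560x3 uint8, red, green, blue); there is no depth.
- calibration(name): a dict with "fov_y" (degrees; the focal length in pixels is half the picture's height over the tangent of half this angle, whatever the lens; pixels are square), "cx", "cy" (the principal point, pixels), "xyz" and "rotation" of the camera in the world. Camera axes: x right, y down, z forward; pixel columns grow to the right and rows downward; lengths in mm; the calibration is good to about 2 mm. A picture is of the moment at which its call begins: read the wrist's pose just before it. calibration takes no time and is no camera call; for the wrist camera it gives the pose at the moment of the call.
- close_job(): hands the job in; it is judged then, once.
Trained networks look in the newest picture that a camera, given by its name, has taken for a name from the list of things; names that differ only in an ending like _2 or _b are one class to them, and where a whole thing is asked for, a point or a joint stands for the part that bears it (a point fixed in the world has none). Each returns a list of dicts, best first, with "confidence" (0 to 1); they miss things now and then, are a little off and sometimes report something else, mostly with a low value. They report only what shows in the picture. A call takes as long as a camera call. They do not tell look-alikes from the thing itself.
- masks_of(camera, label): "mask" (420x560 bool, what is visible of it) and "position" ([row, column] in pixels, amid what is visible of it).
The state is a dict: "time_s": time; "q": joint angles; "joint_velocities": joint speeds; "tau": joint torques, N m; "tcp_pos": TCP position; "orientation": TCP orientation; "ft_force": force on the tool from outside, world axes, zero at the start; "wrist_torque": the same for the moment, N m; "width": finger opening in mm; "grasp_force": force on a finger pad.
Only numpy, scipy, OpenCV 4.12 (cv2) and the standard library are available. Lean on these libraries where they do the work, as an engineer would, in place of code of your own. Each camera call takes 0.05 s, during which the arm holds its last target. There are 200 camera calls.

### The job

Unlock the key safe lying on the shelf by pressing its code with your fingertips: first the large round key, then the long bar key, then the small round key, each fully home (they stay down), and after that push the release slide at the near end all the way over from right to left, as seen from the robot. Leave the cross-shaped key up, and pick up or shift nothing else on the shelf.

Things in the scene. Friction and masses are not known exactly. Their poses are not given: they have to be found in the camera images.
- safe_face (a point): Key safe, a fixed steel box 180 (x) x 130 (y) x 50 mm high, flat face up. Point: middle of the face, 50 mm above the shelf; z up, x to the far end, y to the left seen from the robot (turned up to 20 degrees). Four bare-metal keys at x +50 and -4, y +27 and -27 mm of it (which is where varies); the slide crosses the near end at x -60 mm.
- key_round_top (a point): Centre of the top of the large round key, disc 32 mm across. A key that is up stands 12 mm above the face; it goes straight down.
- key_round (a joint): How far that key is down, m: 0 up (starts at 0 to 0.001), 0.008 fully home at its stop (its top is then still 4 mm above the face). Moves against about 2.5 N of friction, no spring: it stays where it is left.
- key_bar_top (a point): Centre of the top of the long bar key, 12 x 38 mm, long side across the safe (its y). A key that is up stands 12 mm above the face; it goes straight down.
- key_bar (a joint): How far that key is down, m: 0 up (starts at 0 to 0.001), 0.008 fully home at its stop (its top is then still 4 mm above the face). Moves against about 2.5 N of friction, no spring: it stays where it is left.
- key_small_top (a point): Centre of the top of the small round key, stud 14 mm across. A key that is up stands 12 mm above the face; it goes straight down.
- key_small (a joint): How far that key is down, m: 0 up (starts at 0 to 0.001), 0.008 fully home at its stop (its top is then still 4 mm above the face). Moves against about 2.5 N of friction, no spring: it stays where it is left.
- key_cross_top (a point): Centre of the top of the cross-shaped key, 32 mm across with arms 9 mm wide; NOT part of the code, stays up. A key that is up stands 12 mm above the face; it goes straight down.
- key_cross (a joint): How far that key is down, m: 0 up (starts at 0 to 0.001), 0.008 fully home at its stop (its top is then still 4 mm above the face). Moves against about 2.5 N of friction, no spring: it stays where it is left.
- slide_tab (a point): Centre of the top of the release slide's tab, a block 24 mm (safe x) x 12 mm (safe y) x 16 mm high on the safe's face. It slides only along the safe's +y, from right to left seen from the robot. The face is clear for 40 mm or more to its right.
- slide (a joint): Travel of the slide, m: starts at 0 to 0.006, fully over at its stop 0.028. About 2 N of friction, no spring: it stays where it is left.
- multitool_mid (a point): Centre of a loose silver multitool lying flat, 94 (x) x 34 x 22 mm high; bystander.
- grip_mid (a point): Centre of a loose blue silicone handlebar grip lying down, 130 mm long (x), 38 mm across; bystander.
- tumbler_mid (a point): Centre (half-way up) of a loose glass tumbler, 72 mm across at the rim, 95 mm high, with two thin wheel spokes leaning in it away from the safe, up to 225 mm above the shelf; bystander.
- tube_mid (a point): Centre of a loose small patch-glue tube with a red twist cap, lying, 90 mm long (x), 32 mm wide, 17 mm high; bystander.
Not all that is in view belongs to the job. What is shaped like the part that bears safe_face but pink is not meant.

How it is judged (in metres and radians):
On the way, in this order (a step that is already met when the one before it is completed fails the run):
1. large round key fully home (value of joint key_round above 0.006 m), for 0.1 s.
2. long bar key fully home (value of joint key_bar above 0.006 m), for 0.1 s.
3. small round key fully home (value of joint key_small above 0.006 m), for 0.1 s.
4. release slide pushed all the way to the left (value of joint slide above 0.024 m), for 0.1 s.
At the end, for the whole second after the job is handed in: The large round, bar and small round keys are each down more than 6 of 8 mm, the slide is over more than 24 of 28 mm, the cross key is down less than 3 mm, the four bystanders are within 20 mm of where they stood and the tumbler is upright (within 0.2 rad) (value of joint each of key_round, key_bar, key_small above 0.006 m and value of joint slide above 0.024 m and value of joint key_cross below 0.003 m and distance of each of multitool_mid, grip_mid, tumbler_mid, tube_mid from where it was at the start of the episode below 0.02 m and angle between tumbler_mid's own z axis and vertical below 0.2 rad); the robot touches nothing.
It fails at once if bar key pressed (3 mm) before the large round key was home (value of joint key_bar above 0.003 m and value of joint key_round below 0.006 m).
It fails at once if small key pressed (3 mm) before the bar key was home (value of joint key_small above 0.003 m and value of joint key_bar below 0.006 m).
It fails at once if slide pushed (past 12 mm) before the small key was home (value of joint slide above 0.012 m and value of joint key_small below 0.006 m).
It fails at once if cross key pressed (3 mm) (value of joint key_cross above 0.003 m).
It fails at once if a bystander lifted or shifted by more than 20 mm, or the tumbler tipped (distance of any of multitool_mid, grip_mid, tumbler_mid, tube_mid from where it was at the start of the episode above 0.02 m or angle between tumbler_mid's own z axis and vertical above 0.2 rad).
It also fails if it takes over 51 s, if anything falls off the work surface, if the arm or the gripper's body presses on something with over 40 N, if the wrist force passes 120 N, or if a joint passes its speed limit or range.

## Working session

There is one attempt and no reset: what is moved stays moved. The work goes in short steps, Python scripts to look and compute and a tool call to move; the robot and the scene stay as the last step left them, time stands still between calls to the robot, and variables do not carry over. Pictures are saved under pics/ and viewed, at most 10 in all, crops included, and the job is handed in when it is done.

Besides the shell and the picture viewer there is one more tool, called after "Call:" by a JSON object that holds its "method" and its "body". step_arm: Moves the arm, as the interface text tells. Its arguments: {"type":"object","properties":{"motion":{"type":"array"},"gripper":{"type":"number"}},"required":["motion"]}

```bash
mkdir -p pics; cat > h.py <<'E'
from rig import *
import numpy as np, cv2
from scipy.spatial.transform import Rotation as R
def ray(c,px):
    f=210/np.tan(np.radians(c["fov_y"])/2)
    d=np.array([(px[1]-c["cx"])/f,(px[0]-c["cy"])/f,1.])
    return np.array(c["xyz"],float),np.array(c["rotation"]).reshape(3,3)@d
def onz(c,px,z):
    o,d=ray(c,px); return o+d*(z-o[2])/d[2]
def proj(c,p):
    f=210/np.tan(np.radians(c["fov_y"])/2)
    v=np.array(c["rotation"]).reshape(3,3).T@(np.array(p)-np.array(c["xyz"],float))
    return v[1]/v[2]*f+c["cy"],v[0]/v[2]*f+c["cx"]
def save(n,im): cv2.imwrite("pics/"+n,im[:,:,::-1])
E
python3 - <<'E'
from h import *
s=get_state();print(s["time_s"],s["tcp_pos"],s["orientation"],s["width"])
a=get_image("top");b=get_image("side")
for n in("top","side","wrist"):print(n,calibration(n))
save("a.png",np.vstack([np.hstack([a,b])])[:, :] if 0 else cv2.resize(np.hstack([a,b]),(800,300),interpolation=cv2.INTER_AREA))
save("top.png",a);save("side.png",b)
for cam in("top","side"):
  c=calibration(cam)
  for l,z in(("safe_face",50),("key_round_top",62),("key_bar_top",62),("key_small_top",62),("key_cross_top",62),("slide_tab",66),("tumbler_mid",47),("multitool_mid",11),("grip_mid",19),("tube_mid",8)):
    for m in masks_of(cam,l)[:3]:
      print(cam,l,round(m["confidence"],2),np.round(m["position"],1),m["mask"].sum(),onz(c,m["position"],z).round(1))
print(get_state()["time_s"])
E
```

```text
0.0 [234.11130045 469.38261887 197.82196224] [-2.37379606e-04  2.29344292e-01  9.73345142e-01 -6.11329879e-04] 85.36537072194335
top {'fov_y': 42.96934181830634, 'cx': 282.0363402060097, 'cy': 211.91786915984542, 'xyz': array([ 406.08011364,   47.12641624, 1188.17590719]), 'rotation': array([-0.03678425,  0.71010925, -0.70133918,  0.05015109])}
side {'fov_y': 42.855012652988265, 'cx': 280.96956523231967, 'cy': 216.39223692620544, 'xyz': array([511.88057282, 801.94068857, 951.09420337]), 'rotation': array([ 0.00749482, -0.01400955,  0.93573449, -0.35234718])}
wrist {'fov_y': 65.64865198156502, 'cx': 285.1898987157647, 'cy': 206.8176840332257, 'xyz': array([163.71612581, 504.46654916, 374.5513229 ]), 'rotation': array([0.13215817, 0.84006575, 0.51986625, 0.08101137])}Traceback (most recent call last):
  File "<stdin>", line 11, in <module>
  File "h.py", line 9, in onz
    o,d=ray(c,px); return o+d*(z-o[2])/d[2]
        ~~~^^^^^^
  File "h.py", line 7, in ray
    return np.array(c["xyz"],float),np.array(c["rotation"]).reshape(3,3)@d
                                    ~~~~~~~~~~~~~~~~~~~~~~~~~~~~~~~^^^^^
ValueError: cannot reshape array of size 4 into shape (3,3)
```

View pics/top.png

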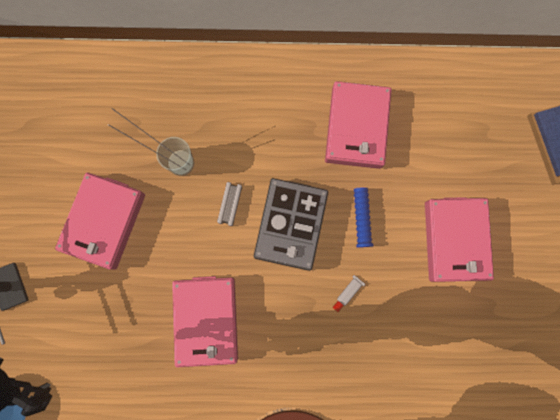

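View pics/side.png

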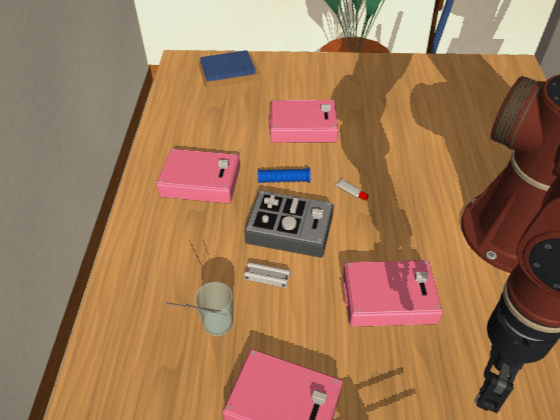

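The top picture shows one grey safe at about (row 224, col 292). On it are the small stud (198,284), the cross (202,309), the large disc (222,279), the bar (227,303) and the slide tab (252,291). The other four candidates are pink, at (125,358), (220,100), (240,460) and (322,205). They carry no keys, so the grey safe is the one meant.

The side picture shows the same layout, with the tumbler, its spokes and the multitool to the left of the safe, and the grip and tube to its right.

```bash
sed -i 's/np.array(c\["rotation"\]).reshape(3,3)/rot(c)/' h.py; cat >> h.py <<'E'
def rot(c):
    q=np.array(c["rotation"]); return R.from_quat(np.r_[q[1:],q[0]]).as_matrix()
E
python3 - <<'E'
from h import *
a=get_image("top");b=get_image("side")
D={}
for cam in("top","side"):
  c=calibration(cam)
  for l,z in(("safe_face",50),("key_round_top",62),("key_bar_top",62),("key_small_top",62),("key_cross_top",62),("slide_tab",66),("tumbler_mid",47),("multitool_mid",11),("grip_mid",19),("tube_mid",8)):
    for m in masks_of(cam,l)[:3]:
      print(cam,l,round(m["confidence"],2),np.round(m["position"],1),m["mask"].sum(),onz(c,m["position"],z).round(1))
print(get_state()["time_s"])
save("crop.png",np.hstack([cv2.resize(a[170:280,240:340],(400,440),interpolation=cv2.INTER_CUBIC),cv2.resize(b[180:260,240:340],(400,440),interpolation=cv2.INTER_CUBIC)]))
E
```

```text
top safe_face 0.97 [239.4 457.5] 5342 [ 492.6 -351.6   50. ]
top safe_face 0.93 [220.  100.6] 5414 [524.3 413.   50. ]
top safe_face 0.61 [321.2 204.4] 5366 [314.5 186.1  50. ]
top key_round_top 0.62 [220.2 277. ] 171 [527.6  37.1  62. ]
top key_bar_top 0.49 [227.1 304.1] 98 [513.7 -20.6  62. ]
top key_cross_top 0.6 [206.1 309.5] 109 [558.8 -31.8  62. ]
top slide_tab 0.4 [264.8 472.5] 101 [ 438.1 -376.3   66. ]
top tumbler_mid 0.95 [155.9 178. ] 1103 [667. 254.  47.]
top tumbler_mid 0.2 [250.1 294.5] 83 [465.5  -1.3  47. ]
top multitool_mid 0.93 [206.4 230.8] 669 [562.6 139.7  11. ]
top grip_mid 0.89 [217.7 363. ] 864 [ 540.4 -153.5   19. ]
side safe_face 0.97 [297.  388.4] 5723 [321.5 217.6  50. ]
side safe_face 0.96 [120.  301.3] 2874 [ 497.2 -330.9   50. ]
side safe_face 0.63 [175.  199.1] 3775 [ 741.6 -115.3   50. ]
side key_small_top 0.48 [221.1 262.2] 31 [580.9  37.   62. ]
side slide_tab 0.59 [213.8 316.4] 90 [462.   15.9  66. ]
side slide_tab 0.54 [394.2 316.6] 152 [466.7 426.7  66. ]
side slide_tab 0.43 [160.5 222.5] 83 [ 687.4 -150.6   66. ]
side tumbler_mid 0.96 [306.4 218. ] 1760 [656.6 247.   47. ]
side multitool_mid 0.78 [274.4 266.6] 744 [567.2 142.9  11. ]
side multitool_mid 0.22 [223.9 287.3] 149 [5.264e+02 1.000e-01 1.100e+01]
side grip_mid 0.68 [175.8 282.2] 678 [ 542.7 -149.7   19. ]
side tube_mid 0.7 [187.  349.1] 243 [ 377.2 -126.1    8. ]
1.25
```

View pics/crop.png

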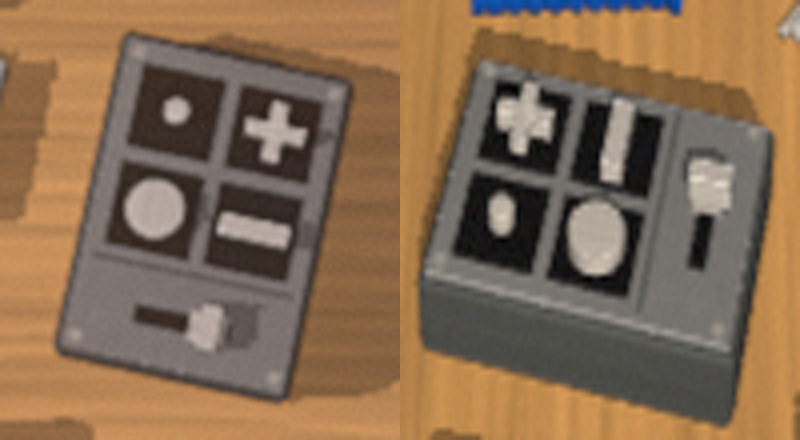

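The enlarged crop confirms it. The grey safe has the stud far-left, the cross far-right, the disc near-left and the bar near-right, with the tab at the near end. Next I fit the safe's pose to these pixels.

```bash
cat >> h.py <<'E'
L={"small":(50,27,62),"cross":(50,-27,62),"round":(-4,27,62),"bar":(-4,-27,62)}
def T(p,l): 
    c,s=np.cos(p[2]),np.sin(p[2]); return np.array([p[0]+c*l[0]-s*l[1],p[1]+s*l[0]+c*l[1],l[2]])
def go(target,yaw_y=None):
    """tool-frame shift (cm) to world target; turn about tool z to bring tool y to heading yaw_y"""
    s=get_state();q=s["orientation"];M=R.from_quat(np.r_[q[1:],q[0]]).as_matrix()
    d=np.array(target)-s["tcp_pos"]
    h=np.arctan2(M[1,1],M[0,1]); az=0
    if yaw_y is not None:
        az=-((yaw_y-h+np.pi/2)%np.pi-np.pi/2); M=M@R.from_rotvec([0,0,az]).as_matrix()
    print("t",s["time_s"],"tcp",np.round(s["tcp_pos"],1),"down",M[:,2].round(4),"az",round(az,3),"then shift cm",(M.T@d/10).round(2))
E
python3 - <<'E'
from h import *
from scipy.optimize import least_squares
px={"top":{"small":(197.5,283.8),"cross":(203,308.8),"round":(222,278.75),"bar":(227.5,303.5)},
"side":{"small":(218.9,265.5),"cross":(201.5,271.2),"round":(223,289.2),"bar":(205.5,294.2)}}
C={k:calibration(k) for k in px}
def f(p,cams=("top","side")): return np.concatenate([np.array(proj(C[c],T(p,L[k])))-px[c][k] for c in cams for k in L])
for cams in (("top",),("side",),("top","side")):
  r=least_squares(f,[530,0,-.2],args=(cams,));print(cams,r.x.round(4),r.fun.round(1))
p=r.x
t=onz(C["top"],(251.75,291.75),66);t2=onz(C["side"],(212.7,317.2),66)
for q in(t,t2):
  d=q[:2]-p[:2];c,s=np.cos(p[2]),np.sin(p[2]);print("tab local",c*d[0]+s*d[1],-s*d[0]+c*d[1])
print({k:T(p,L[k]).round(1) for k in L})
rt=T(p,(-4,27,120)); go((*(rt[:2]),150),p[2]+np.pi/2)
E
```

```text
('top',) [ 5.22115e+02  6.31600e+00 -2.01800e-01] [ 0.   0.2 -0.1 -0.1  0.1 -0.1  0.   0. ]
('side',) [ 5.200937e+02  1.390910e+01 -1.953000e-01] [ 0.1 -0.2 -0.1 -0.1  0.1  0.1 -0.2  0.2]
('top', 'side') [ 5.21182e+02  8.84500e+00 -1.98900e-01] [ 0.5 -1.1  0.2 -1.3  0.6 -1.3  0.4 -1.2 -1.7 -0.6 -1.7 -0.4 -1.7 -0.4
 -1.8 -0.2]
tab local -58.352001434193184 -15.385051661788015
tab local -60.504998598639055 -8.417449068531132
{'small': array([575.5,  25.4,  62. ]), 'cross': array([564.9, -27.5,  62. ]), 'round': array([522.6,  36.1,  62. ]), 'bar': array([511.9, -16.8,  62. ])}
t 1.25 tcp [234.4 469.8 198.4] down [ 0. -0. -1.] az -0.264 then shift cm [-36.82 -36.82   4.84]
```

Call:
{"method": "step_arm", "body": {"motion": [[0,0,0,0,0,-0.132],[0,0,0,0,0,-0.132],[-3,-3,0.2,0,0,0],[-3,-3,0.2,0,0,0],[-3,-3,0.2,0,0,0]], "gripper": 1}}

```text
time_s: 1.75
tcp_pos: [305.3, 362.7, 192.3]
orientation: [0.0, 0.099, 0.995, 0.0]
ft_force: [0.2, 0.6, 0.1]
width: 12.4
grasp_force: 0.0
```

Call:
{"method": "step_arm", "body": {"motion": [[-3,-3,0.2,0,0,0],[-3,-3,0.2,0,0,0],[-3,-3,0.2,0,0,0],[-3,-3,0.2,0,0,0],[-3,-3,0.2,0,0,0]]}}

```text
time_s: 2.25
tcp_pos: [423.1, 185.5, 182.5]
orientation: [0.0, 0.099, 0.995, 0.0]
ft_force: [0.5, 0.6, -0.4]
width: -0.0
grasp_force: 0.0
```

Call:
{"method": "step_arm", "body": {"motion": [[-3,-3,0.2,0,0,0],[-3,-3,0.2,0,0,0],[-3,-3,0.2,0,0,0],[0,0,0,0,0,0]]}}

```text
time_s: 2.65
tcp_pos: [495.3, 77.3, 176.1]
orientation: [0.001, 0.101, 0.995, -0.001]
ft_force: [-0.4, -0.3, -0.1]
width: -0.1
grasp_force: 0.0
```

```bash
python3 - <<'E'
from h import *
s=get_state();c=calibration("wrist");a=get_image("wrist");t=get_image("top")
print(s["time_s"],s["tcp_pos"].round(1),s["orientation"],s["width"],s["ft_force"],c)
save("w1.png",a);cv2.imwrite("pics/t1.png",t[:,:,::-1])
for l in("key_round_top","key_bar_top","key_small_top","key_cross_top","slide_tab"):
  for m in masks_of("wrist",l)[:2]: print(l,round(m["confidence"],2),np.round(m["position"],1),m["mask"].sum(),onz(c,m["position"],66 if l[0]=="s" else 62).round(1))
E
```

```text
2.65 [495.3  77.3 176.1] [ 6.89450205e-04  1.01449754e-01  9.94840289e-01 -5.21222917e-04] -0.08390203094345666 [-0.36517119 -0.25234933 -0.08882233] {'fov_y': 65.64865198156502, 'cx': 285.1898987157647, 'cy': 206.8176840332257, 'xyz': array([417.87906552,  93.14001378, 352.62096559]), 'rotation': array([0.12108029, 0.76565836, 0.62409368, 0.09805064])}
key_round_top 0.65 [223.8 250. ] 899 [519.8  37.6  62. ]
key_round_top 0.18 [99.7 71.6] 2283 [379.8 -84.4  62. ]
key_bar_top 0.67 [221.3 191. ] 584 [506.  -16.9  62. ]
key_bar_top 0.5 [175.7 223.8] 12964 [469.5  25.2  62. ]
key_small_top 0.7 [274.9 251.5] 116 [573.6  26.1  62. ]
key_small_top 0.7 [309.5 486.2] 7509 [662.6 256.7  62. ]
key_cross_top 0.92 [270.7 197.3] 624 [558.1 -26.   62. ]
key_cross_top 0.52 [179.5 220.5] 13533 [472.3  21.3  62. ]
slide_tab 0.75 [168.3 201.4] 592 [458.2   8.3  66. ]
slide_tab 0.16 [178.1 224.5] 13398 [471.   26.1  66. ]
```

View pics/w1.png

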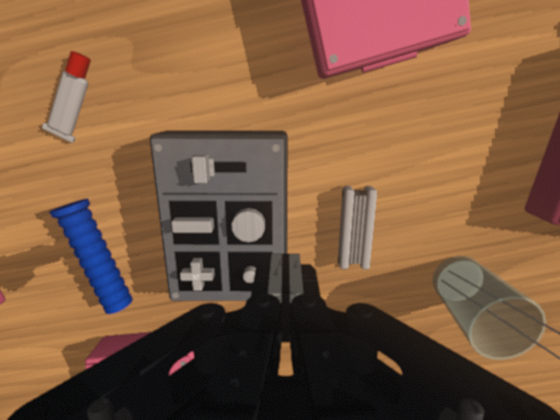

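The wrist picture (image up is towards the robot) shows the round key at (225,249), the bar (225,193), the cross (273,198), the stud half hidden by the fingertip (274,250), and the tab (169,202). Both wrist and top estimates agree to about 3 mm, so I'll refine the fit and go to the round key.

```bash
python3 - <<'E'
from h import *
from scipy.optimize import least_squares
px={"top":{"small":(197.5,283.8),"cross":(203,308.8),"round":(222,278.75),"bar":(227.5,303.5)},
"side":{"small":(218.9,265.5),"cross":(201.5,271.2),"round":(223,289.2),"bar":(205.5,294.2)},
"wrist":{"cross":(272.5,197.5),"round":(225,249),"bar":(224.5,192.5)}}
C={k:calibration(k) for k in px}
W={"top":1.2,"side":1.2,"wrist":.6}
def f(p,cams): return np.concatenate([(np.array(proj(C[c],T(p,L[k])))-px[c][k])*W[c] for c in cams for k in px[c]])
for cams in (("wrist",),("top","side","wrist"),("top","wrist")):
  r=least_squares(f,[530,0,-.2],args=(cams,));print(cams,r.x.round(4),r.fun.round(1))
s=get_state();print("tcp proj",proj(C["wrist"],s["tcp_pos"]),"top",proj(C["top"],s["tcp_pos"]))
p=r.x
for c,q in(("wrist",(169,202)),("wrist",(168.3,201.4))):
  d=onz(C[c],q,66)[:2]-p[:2];k,s_=np.cos(p[2]),np.sin(p[2]);print("tab local",k*d[0]+s_*d[1],-s_*d[0]+k*d[1])
p=np.array([520.5,9,-.2])
go((*T(p,L["round"])[:2],85),p[2]+np.pi/2)
E
```

```text
('wrist',) [ 5.157796e+02  1.455190e+01 -2.079000e-01] [ 0.9 -0.4 -0.4  0.2 -0.4  0.2]
('top', 'side', 'wrist') [ 5.197693e+02  1.106340e+01 -2.151000e-01] [ 1.2 -2.   1.4 -2.4  1.2 -2.8  1.5 -2.8 -1.5 -0.1 -1.5  0.5 -1.1 -0.
 -1.2  0.7  3.2 -1.9  2.4 -1.3  2.2 -1.2]
('top', 'wrist') [ 5.196531e+02  1.035590e+01 -2.257000e-01] [ 1.2 -1.3  1.7 -1.8  1.1 -2.4  1.7 -2.4  3.1 -2.7  2.6 -1.8  2.  -1.6]
tcp proj (np.float64(242.12844549318066), np.float64(285.6513982740734)) top (np.float64(231.94072578082532), np.float64(253.69248201033142))
tab local -62.440603059447945 -11.397351286147925
tab local -63.059334481543345 -11.90136475356984
t 3.0 tcp [492.2  82.1 176.6] down [ 1.e-04  1.e-04 -1.e+00] az 0.003 then shift cm [-3.82 -3.9   9.16]
```

Call:
{"method": "step_arm", "body": {"motion": [[-1.9,-1.95,2,0,0,0],[-1.9,-1.95,2,0,0,0],[0,0,3,0,0,0],[0,0,2.2,0,0,0],[0,0,0,0,0,0]]}}

```text
time_s: 3.5
tcp_pos: [519.7, 36.1, 82.0]
orientation: [-0.002, 0.099, 0.995, -0.0]
ft_force: [-0.6, -0.1, 0.5]
width: -0.2
grasp_force: 0.0
```

```bash
python3 - <<'E'
from h import *
a=get_image("wrist");s=get_state();print(s["tcp_pos"],s["ft_force"])
b=get_image("side");t=get_image("top")
z=lambda im,r,c,h,w:cv2.resize(im[r:r+h,c:c+w],(400,300),interpolation=cv2.INTER_CUBIC)
save("m1.png",np.vstack([np.hstack([z(a,105,140,210,280),z(b,170,230,90,120)]),np.hstack([z(t,170,230,90,120),z(b,150,200,150,200)])]))
p=np.array([520,9,-.2]);go((*T(p,L["round"])[:2],53),p[2]+np.pi/2)
E
```

```text
[521.00421949  36.06805871  83.78540064] [-0.25233655  0.65460731 -0.63685332]
t 3.65 tcp [522.9  35.9  85.6] down [ 1.3e-03 -1.0e-04 -1.0e+00] az 0.002 then shift cm [0.15 0.01 3.26]
```

View pics/m1.png

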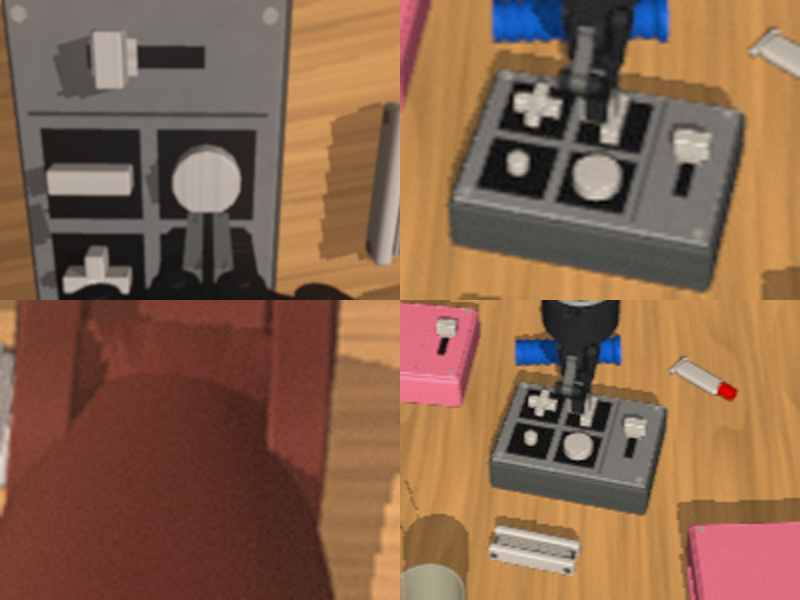

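The fingertip lines up sideways with the disc in the wrist view. In the side view the tip appears further towards the bar than I expected, so I check it numerically before pressing.

```bash
python3 - <<'E'
from h import *
s=get_state();print(s["tcp_pos"])
for n in("wrist","side"):
  c=calibration(n); print(n,"tcp",np.round(proj(c,s["tcp_pos"]),1),"round",np.round(proj(c,T([520,9,-.2],L["round"])),1),"bar",np.round(proj(c,T([520,9,-.2],L["bar"])),1))
c=calibration("side");print(onz(c,(206,292),83.8),onz(c,(223,289.2),62))
c=calibration("wrist");print("round by wrist",onz(c,(231,284.2),62),"bar",onz(c,(231,203),62))
b=get_image("side");save("m2.png",cv2.resize(b[160:260,230:340],(770,600)[:2] if 0 else (660,600),interpolation=cv2.INTER_CUBIC))
E
```

```text
[522.85712106  35.85967745  85.59069817]
wrist tcp [242.2 285.6] round [225.4 285.7] bar [225.2 203.7]
side tcp [214.1 288.7] round [221.4 289.3] bar [203.7 294.5]
[516.22609743  10.27363521  83.8       ] [521.55424556  40.8585155   62.        ]
round by wrist [525.13932428  34.48775083  62.        ] bar [514.57944377 -18.21316806  62.        ]
```

View pics/m2.png

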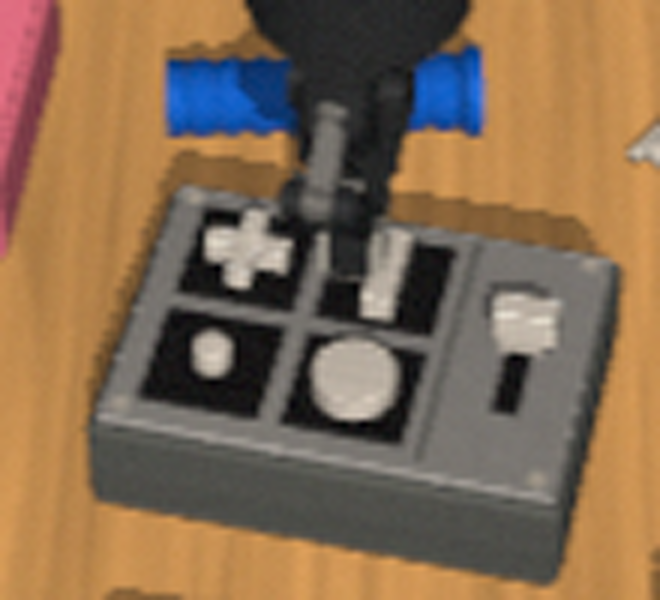

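Both views put the visible tip about 17 mm short of the nominal TCP, but laterally it is centred on the disc. I descend slowly and let the contact force decide.

Call:
{"method": "step_arm", "body": {"motion": [[0,0,1,0,0,0],[0,0,0.8,0,0,0],[0,0,0,0,0,0],[0,0,0,0,0,0]]}}

```text
time_s: 4.1
tcp_pos: [522.0, 35.4, 66.2]
orientation: [-0.0, 0.099, 0.995, -0.0]
ft_force: [-0.1, -0.2, 1.0]
width: -0.4
grasp_force: 0.0
```

Call:
{"method": "step_arm", "body": {"motion": [[0,0,0.4,0,0,0],[0,0,0.4,0,0,0],[0,0,0,0,0,0]]}}

```text
time_s: 4.4
tcp_pos: [521.8, 35.4, 57.8]
orientation: [-0.0, 0.099, 0.995, -0.0]
ft_force: [-1.2, 0.4, 0.3]
width: -0.3
grasp_force: 0.0
```

No contact yet at 57.8, which fits the tip ending higher than the nominal TCP. I continue.

Call:
{"method": "step_arm", "body": {"motion": [[0,0,0.4,0,0,0],[0,0,0.4,0,0,0],[0,0,0,0,0,0]]}}

```text
time_s: 4.7
tcp_pos: [521.8, 35.4, 49.8]
orientation: [-0.0, 0.099, 0.995, -0.0]
ft_force: [0.0, -0.4, -0.1]
width: -0.3
grasp_force: 0.0
```

Call:
{"method": "step_arm", "body": {"motion": [[0,0,0.3,0,0,0],[0,0,0,0,0,0]]}}

```text
time_s: 4.9
tcp_pos: [522.1, 35.4, 47.1]
orientation: [-0.0, 0.099, 0.995, -0.0]
ft_force: [0.1, -0.2, 0.0]
width: 0.2
grasp_force: 0.0
```

```bash
python3 - <<'E'
from h import *
s=get_state();print(s["tcp_pos"],s["ft_force"])
a=get_image("wrist");b=get_image("side");s=get_state();print(s["tcp_pos"],s["ft_force"])
save("m3.png",np.hstack([cv2.resize(a[105:315,140:420],(400,300),interpolation=cv2.INTER_CUBIC),cv2.resize(b[165:255,225:345],(400,300),interpolation=cv2.INTER_CUBIC)]))
E
```

```text
[522.05208771  35.37031065  47.09353707] [ 0.05829298 -0.20546056  0.04461941]
[522.26944025  35.37573777  47.37736692] [ 0.41214267 -0.6520954  -0.34606021]
```

View pics/m3.png

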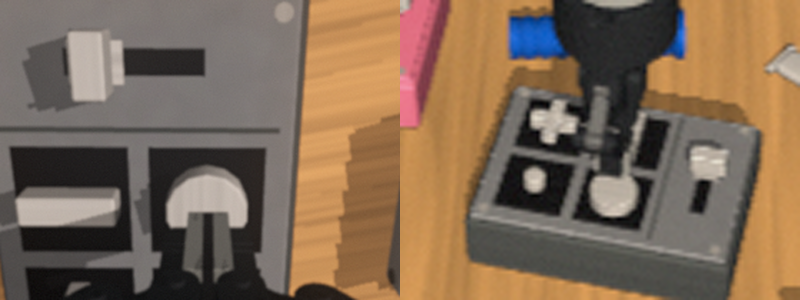

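The tip is just above the disc, over its middle. I keep going down in small steps.

Call:
{"method": "step_arm", "body": {"motion": [[0,0,0.3,0,0,0],[0,0,0,0,0,0]]}}

```text
time_s: 5.2
tcp_pos: [522.1, 35.4, 44.1]
orientation: [-0.0, 0.099, 0.995, -0.0]
ft_force: [-0.0, 0.3, 0.2]
width: 0.1
grasp_force: 0.0
```

Call:
{"method": "step_arm", "body": {"motion": [[0,0,0.3,0,0,0],[0,0,0,0,0,0]]}}

```text
time_s: 5.4
tcp_pos: [522.0, 35.4, 41.0]
orientation: [-0.0, 0.099, 0.995, -0.0]
ft_force: [0.5, -0.1, 0.0]
width: -0.1
grasp_force: 0.0
```

Call:
{"method": "step_arm", "body": {"motion": [[0,0,0.3,0,0,0],[0,0,0,0,0,0]]}}

```text
time_s: 5.6
tcp_pos: [522.0, 35.4, 38.0]
orientation: [-0.0, 0.099, 0.995, -0.0]
ft_force: [0.2, -0.3, 0.2]
width: -0.1
grasp_force: 0.0
```

Call:
{"method": "step_arm", "body": {"motion": [[0,0,0.2,0,0,0],[0,0,0,0,0,0]]}}

```text
time_s: 5.8
tcp_pos: [522.1, 35.4, 36.2]
orientation: [-0.0, 0.099, 0.995, -0.0]
ft_force: [0.7, -0.3, -0.7]
width: 0.4
grasp_force: 0.0
```

Call:
{"method": "step_arm", "body": {"motion": [[0,0,0.2,0,0,0],[0,0,0,0,0,0]]}}

```text
time_s: 6.0
tcp_pos: [522.1, 35.4, 34.2]
orientation: [-0.0, 0.099, 0.995, 0.0]
ft_force: [0.5, -0.4, -0.1]
width: -0.1
grasp_force: 0.0
```

Call:
{"method": "step_arm", "body": {"motion": [[0,0,0.2,0,0,0],[0,0,0,0,0,0]]}}

```text
time_s: 6.2
tcp_pos: [522.1, 35.4, 32.2]
orientation: [-0.0, 0.099, 0.995, -0.0]
ft_force: [-0.4, -0.1, -0.6]
width: -0.1
grasp_force: 0.0
```

There is still no force at 32 mm, so I look.

```bash
python3 - <<'E'
from h import *
a=get_image("wrist");b=get_image("side");s=get_state();print(s["tcp_pos"],s["ft_force"],s["q"].round(3) if hasattr(s["q"],"round") else s["q"])
save("m4.png",np.hstack([cv2.resize(a[130:290,200:370],(425,400),interpolation=cv2.INTER_CUBIC),cv2.resize(b[165:255,245:330],(375,400),interpolation=cv2.INTER_CUBIC)]))
for n in("wrist","side"):
  c=calibration(n);print(n,[np.round(proj(c,s["tcp_pos"]+np.array([0,0,h])),1) for h in (0,10,20,30)])
E
```

```text
[522.23110883  35.36172518  32.35047769] [-0.15251358  0.16642111 -0.0212676 ] [-0.072  0.443 -0.406  0.722 -0.     0.127]
wrist [array([242.2, 285.6]), array([249.5, 285.6]), array([257.5, 285.7]), array([266.6, 285.7])]
side [array([229.8, 288.9]), array([226.9, 288.9]), array([223.9, 288.9]), array([221. , 288.9])]
```

View pics/m4.png

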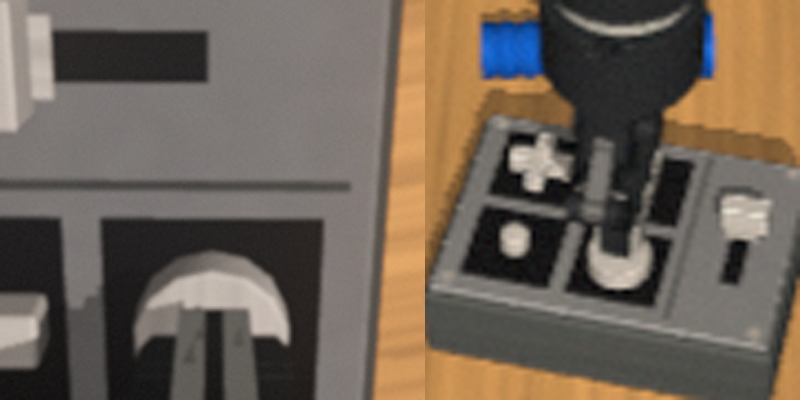

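The tip stands about 30 mm short of the nominal TCP and is now just above the disc, which is still up. I continue in small steps on force.

Call:
{"method": "step_arm", "body": {"motion": [[0,0,0.2,0,0,0],[0,0,0,0,0,0]]}}

```text
time_s: 6.5
tcp_pos: [522.1, 35.4, 30.2]
orientation: [-0.0, 0.099, 0.995, -0.0]
ft_force: [-1.6, -0.2, 0.5]
width: 0.0
grasp_force: 0.0
```

Call:
{"method": "step_arm", "body": {"motion": [[0,0,0.2,0,0,0],[0,0,0,0,0,0]]}}

```text
time_s: 6.7
tcp_pos: [522.3, 35.4, 28.2]
orientation: [-0.0, 0.099, 0.995, -0.0]
ft_force: [0.2, 0.2, -0.3]
width: 0.3
grasp_force: 0.0
```

Call:
{"method": "step_arm", "body": {"motion": [[0,0,0.2,0,0,0],[0,0,0,0,0,0]]}}

```text
time_s: 6.9
tcp_pos: [522.3, 35.4, 26.3]
orientation: [0.0, 0.099, 0.995, -0.0]
ft_force: [0.0, -0.2, -0.4]
width: 0.1
grasp_force: 0.0
```

Call:
{"method": "step_arm", "body": {"motion": [[0,0,0.2,0,0,0],[0,0,0,0,0,0]]}}

```text
time_s: 7.1
tcp_pos: [522.2, 35.4, 24.2]
orientation: [-0.0, 0.099, 0.995, -0.0]
ft_force: [0.9, 0.5, -0.0]
width: 0.1
grasp_force: 0.0
```

Call:
{"method": "step_arm", "body": {"motion": [[0,0,0.2,0,0,0],[0,0,0,0,0,0]]}}

```text
time_s: 7.3
tcp_pos: [522.2, 35.4, 22.2]
orientation: [-0.0, 0.099, 0.995, 0.0]
ft_force: [0.6, 0.0, -0.7]
width: -0.2
grasp_force: 0.0
```

Call:
{"method": "step_arm", "body": {"motion": [[0,0,0.2,0,0,0],[0,0,0,0,0,0]]}}

```text
time_s: 7.5
tcp_pos: [522.3, 35.4, 21.1]
orientation: [0.0, 0.099, 0.995, -0.0]
ft_force: [-3.3, -0.4, 12.6]
width: 0.2
grasp_force: 6.3
```

```bash
python3 - <<'E'
from h import *
a=get_image("wrist");b=get_image("side");s=get_state();print(s["tcp_pos"],s["ft_force"],s["wrist_torque"],s["tau"])
save("m5.png",np.hstack([cv2.resize(a[130:290,200:370],(425,400),interpolation=cv2.INTER_CUBIC),cv2.resize(b[165:255,245:330],(375,400),interpolation=cv2.INTER_CUBIC)]))
E
```

```text
[522.32347813  35.37771971  21.07909749] [-4.19709498  0.21745584 12.43197228] [0.03270439 0.78031473 0.03602387] [-2.02230080e-01 -5.22004831e+01  2.49789226e+01 -1.62205607e+00
  3.99077253e-02 -8.29889723e-04]
```

View pics/m5.png

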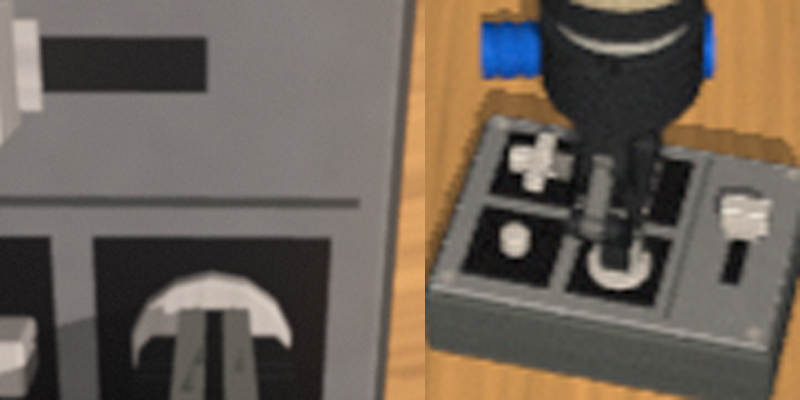

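In m5 the disc has sunk: the rim is thin, and its apparent diameter (about 157 px in the crop) matches a top 54 mm above the shelf. With 12.6 N at its stop, the round key is home. So the tips end about 33 mm short of the nominal TCP, and a key is home at TCP z ≈ 21. Next is the bar, 54 mm along tool -y.

Call:
{"method": "step_arm", "body": {"motion": [[0,0,-1.5,0,0,0],[0,0,-1.5,0,0,0],[0.1,-2.7,0,0,0,0],[0.1,-2.7,0,0,0,0],[0,0,0,0,0,0]]}}

```text
time_s: 8.1
tcp_pos: [509.1, -19.3, 50.4]
orientation: [-0.0, 0.1, 0.995, -0.0]
ft_force: [-0.4, 0.2, -0.9]
width: 0.4
grasp_force: 0.0
```

Call:
{"method": "step_arm", "body": {"motion": [[0,0,0,0,0,0],[0,0,1,0,0,0],[0,0,0.7,0,0,0],[0,0,0,0,0,0],[0,0,0,0,0,0]]}}

```text
time_s: 8.6
tcp_pos: [509.3, -16.7, 32.9]
orientation: [-0.001, 0.099, 0.995, 0.0]
ft_force: [0.2, -0.3, -0.0]
width: -0.4
grasp_force: 0.0
```

```bash
python3 - <<'E'
from h import *
p=np.array([520,9,-.2]);go((*T(p,L["bar"])[:2],20.5),p[2]+np.pi/2)
print(get_state()["ft_force"])
E
```

```text
t 8.6 tcp [509.3 -16.7  32.9] down [-1.e-03  2.e-04 -1.e+00] az 0.002 then shift cm [-0.14  0.03  1.24]
[ 0.16735032 -0.27283891 -0.0265683 ]
```

Well placed over the bar, so press down.

Call:
{"method": "step_arm", "body": {"motion": [[0,0,0.3,0,0,0],[0,0,0.3,0,0,0],[0,0,0.3,0,0,0],[0,0,0.2,0,0,0],[0,0,0,0,0,0]]}}

```text
time_s: 9.1
tcp_pos: [509.5, -17.2, 22.2]
orientation: [-0.0, 0.099, 0.995, -0.0]
ft_force: [0.2, 0.4, -0.3]
width: 0.1
grasp_force: 0.0
```

Call:
{"method": "step_arm", "body": {"motion": [[0,0,0.15,0,0,0],[0,0,0,0,0,0]]}}

```text
time_s: 9.3
tcp_pos: [509.5, -17.2, 21.1]
orientation: [-0.0, 0.099, 0.995, -0.0]
ft_force: [-0.9, -0.0, 5.2]
width: 0.2
grasp_force: 2.5
```

Call:
{"method": "step_arm", "body": {"motion": [[0,0,0.1,0,0,0],[0,0,0,0,0,0]]}}

```text
time_s: 9.5
tcp_pos: [509.6, -17.3, 21.0]
orientation: [0.0, 0.099, 0.995, -0.0]
ft_force: [-4.7, 0.9, 17.9]
width: -0.0
grasp_force: 8.9
```

```bash
python3 - <<'E'
from h import *
p=np.array([520,9,-.2]);t=T(p,L["small"]);print(get_state()["ft_force"],t);go((*t[:2],50),p[2]+np.pi/2)
E
```

```text
[-4.72884976  0.94205263 17.91045286] [574.36740082  25.52833106  62.        ]
t 9.5 tcp [509.6 -17.3  21. ] down [ 4.e-04 -3.e-04 -1.e+00] az 0.001 then shift cm [-5.5   5.48 -2.9 ]
```

The bar stops hard at 21.0 with 18 N, so it is home. Next is the small key.

Call:
{"method": "step_arm", "body": {"motion": [[0,0,-1.5,0,0,0],[0,0,-1.5,0,0,0],[-2.75,2.7,0,0,0,0],[-2.75,2.75,0,0,0,0],[0,0,0,0,0,0]]}}

```text
time_s: 10.0
tcp_pos: [578.1, 27.2, 50.1]
orientation: [0.002, 0.098, 0.995, 0.0]
ft_force: [0.6, -0.1, -0.3]
width: 0.2
grasp_force: 0.0
```

Call:
{"method": "step_arm", "body": {"motion": [[0,0,0,0,0,0],[0,0,0.8,0,0,0],[0,0,0.8,0,0,0],[0,0,0,0,0,0],[0,0,0,0,0,0]]}}

```text
time_s: 10.5
tcp_pos: [573.6, 25.1, 33.5]
orientation: [-0.001, 0.1, 0.995, -0.0]
ft_force: [0.5, 0.2, -0.2]
width: 0.1
grasp_force: 0.0
```

```bash
python3 - <<'E'
from h import *
p=np.array([520,9,-.2]);t=T(p,L["small"]);go((*t[:2],21),p[2]+np.pi/2)
a=get_image("wrist");b=get_image("side")
save("m6.png",np.hstack([cv2.resize(a[130:290,170:400],(460,320),interpolation=cv2.INTER_CUBIC),cv2.resize(b[165:255,235:325],(320,320),interpolation=cv2.INTER_CUBIC)]))
E
```

```text
t 10.5 tcp [573.6  25.1  33.5] down [-1.1e-03  1.0e-04 -1.0e+00] az 0.001 then shift cm [-0.07  0.06  1.25]
```

View pics/m6.png

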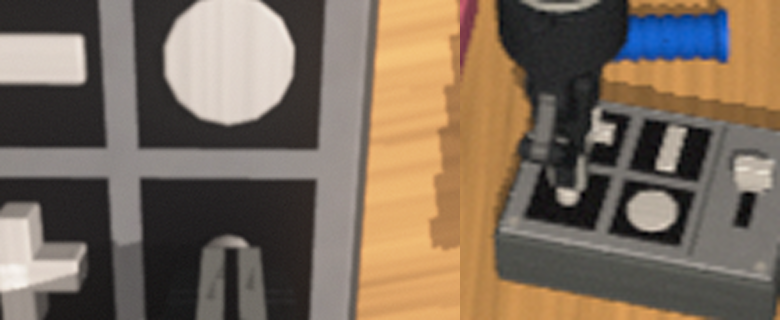

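The tip sits over the stud, the round and bar keys lie low, and the cross is up and clear. Press.

Call:
{"method": "step_arm", "body": {"motion": [[0,0,0.3,0,0,0],[0,0,0.3,0,0,0],[0,0,0.3,0,0,0],[0,0,0.3,0,0,0],[0,0,0,0,0,0]]}}

```text
time_s: 11.1
tcp_pos: [574.2, 25.4, 21.5]
orientation: [-0.0, 0.099, 0.995, 0.0]
ft_force: [-0.7, -0.5, 1.5]
width: -0.1
grasp_force: 0.0
```

Call:
{"method": "step_arm", "body": {"motion": [[0,0,0.15,0,0,0],[0,0,0,0,0,0]]}}

```text
time_s: 11.3
tcp_pos: [574.3, 25.4, 21.1]
orientation: [0.0, 0.099, 0.995, -0.0]
ft_force: [-2.4, -0.5, 10.2]
width: -0.1
grasp_force: 5.0
```

The small key is home at 21.1 with 10 N. Now the slide: go up, across to safe (-60, -44), right of the tab (centre y ≈ -14), then down to a tip height of about 5 mm above the face.

Call:
{"method": "step_arm", "body": {"motion": [[0,0,-1.7,0,0,0],[0,0,-1.7,0,0,0],[3.7,-2.4,0,0,0,0],[3.7,-2.4,0,0,0,0],[3.6,-2.3,0,0,0,0]]}}

```text
time_s: 11.8
tcp_pos: [450.7, -22.7, 54.2]
orientation: [-0.0, 0.099, 0.995, -0.0]
ft_force: [0.2, 0.0, 0.1]
width: -0.2
grasp_force: 0.0
```

Call:
{"method": "step_arm", "body": {"motion": [[0,0,0,0,0,0],[0,0,0,0,0,0],[0,0,0,0,0,0]]}}

```text
time_s: 12.1
tcp_pos: [453.8, -22.6, 54.7]
orientation: [0.001, 0.099, 0.995, -0.0]
ft_force: [1.3, 0.1, 0.4]
width: -0.4
grasp_force: 0.0
```

```bash
python3 - <<'E'
from h import *
p=np.array([520,9,-.2]);t=T(p,(-60,-44,22));go(t,p[2]+np.pi/2);print(get_state()["ft_force"])
c=calibration("wrist");a=get_image("wrist")
for m in masks_of("wrist","slide_tab")[:2]:
  d=onz(c,m["position"],66)[:2]-p[:2];k,s=np.cos(p[2]),np.sin(p[2]);print(m["confidence"],m["position"],m["mask"].sum(),k*d[0]+s*d[1],-s*d[0]+k*d[1])
E
```

```text
t 12.1 tcp [453.8 -22.6  54.7] down [ 1.6e-03 -2.0e-04 -1.0e+00] az 0.001 then shift cm [0.15 0.01 3.27]
[1.25758039 0.10628685 0.42956505]
0.87 [242.1, 334.2] 1358 -63.66363588269376 -17.23498143940843
```

Call:
{"method": "step_arm", "body": {"motion": [[0,-0.3,1,0,0,0],[0.1,0,1.2,0,0,0],[0,0,0.7,0,0,0],[0,0,0.3,0,0,0],[0,0,0,0,0,0]]}}

```text
time_s: 12.7
tcp_pos: [450.6, -25.1, 21.9]
orientation: [-0.001, 0.099, 0.995, 0.0]
ft_force: [-0.4, 1.3, 0.9]
width: -0.2
grasp_force: 0.0
```

Call:
{"method": "step_arm", "body": {"motion": [[0,0.4,0,0,0,0],[0,0.4,0,0,0,0],[0,0.4,0,0,0,0],[0,0,0,0,0,0]]}}

```text
time_s: 13.1
tcp_pos: [453.6, -12.9, 22.6]
orientation: [0.0, 0.099, 0.995, 0.0]
ft_force: [1.0, -0.7, -0.4]
width: 0.3
grasp_force: 0.0
```

Call:
{"method": "step_arm", "body": {"motion": [[0,0.4,0,0,0,0],[0,0.4,0,0,0,0],[0,0.4,0,0,0,0],[0,0,0,0,0,0]]}}

```text
time_s: 13.5
tcp_pos: [455.9, -1.2, 22.5]
orientation: [0.0, 0.099, 0.995, 0.0]
ft_force: [0.3, -0.3, 0.3]
width: 0.1
grasp_force: 0.3
```

```bash
cat >tab.py <<'E'
from h import *
p=np.array([520,9,-.2]);k,s=np.cos(p[2]),np.sin(p[2])
loc=lambda w:np.round([k*(w[0]-p[0])+s*(w[1]-p[1]),-s*(w[0]-p[0])+k*(w[1]-p[1])],1)
S=get_state();print("tcp local",loc(S["tcp_pos"]),S["tcp_pos"][2],S["ft_force"])
for n in("wrist","side"):
  c=calibration(n);get_image(n)
  for m in masks_of(n,"slide_tab")[:3]: print(n,m["confidence"],m["position"],m["mask"].sum(),loc(onz(c,m["position"],66)))
E
python3 tab.py
```

```text
tcp local [-60.8 -22.8] 22.476227671441592 [ 0.33854855 -0.32220392  0.28827334]
wrist 0.78 [269.7, 328.3] 1469 [-66.5  -3.3]
side 0.7 [203.0, 272.2] 119 [ 44.7 -14.3]
side 0.67 [218.9, 313.4] 70 [-54.6  11.4]
side 0.65 [397.9, 318.3] 183 [-139.3  404.5]
```

The tab has moved about 12–14 mm with the finger, and the finger is in contact. I push on to the stop.

Call:
{"method": "step_arm", "body": {"motion": [[0,0.4,0,0,0,0],[0,0.4,0,0,0,0],[0,0,0,0,0,0]]}}

```text
time_s: 14.0
tcp_pos: [457.2, 6.6, 22.3]
orientation: [-0.0, 0.099, 0.995, 0.0]
ft_force: [-0.3, 0.4, 1.0]
width: -0.0
grasp_force: 0.3
```

Call:
{"method": "step_arm", "body": {"motion": [[0,0.3,0,0,0,0],[0,0,0,0,0,0]]}}

```text
time_s: 14.2
tcp_pos: [457.8, 9.4, 22.4]
orientation: [-0.0, 0.099, 0.995, 0.0]
ft_force: [-0.2, -0.4, -1.0]
width: -0.0
grasp_force: 0.4
```

Call:
{"method": "step_arm", "body": {"motion": [[0,0.2,0,0,0,0],[0,0,0,0,0,0]]}}

```text
time_s: 14.4
tcp_pos: [458.2, 11.2, 22.4]
orientation: [-0.0, 0.099, 0.995, 0.0]
ft_force: [-0.6, -1.2, -0.7]
width: -0.1
grasp_force: 0.5
```

Call:
{"method": "step_arm", "body": {"motion": [[0,0.2,0,0,0,0],[0,0,0,0,0,0]]}}

```text
time_s: 14.6
tcp_pos: [458.6, 13.2, 22.4]
orientation: [-0.0, 0.099, 0.995, 0.0]
ft_force: [-0.6, -1.7, -0.4]
width: -0.2
grasp_force: 0.6
```

Call:
{"method": "step_arm", "body": {"motion": [[0,0.2,0,0,0,0],[0,0,0,0,0,0]]}}

```text
time_s: 14.8
tcp_pos: [459.0, 15.1, 22.4]
orientation: [0.0, 0.099, 0.995, 0.0]
ft_force: [-1.1, -2.7, -0.3]
width: -0.0
grasp_force: 0.6
```

```bash
python3 tab.py
```

```text
tcp local [-61.   -6.1] 22.411170546579374 [-1.11544063 -2.6736828  -0.31556049]
wrist 0.61 [271.2, 329.8] 1433 [-66.   14.1]
side 0.62 [224.0, 314.2] 89 [-59.1  25.4]
side 0.5 [277.7, 421.4] 130 [-294.3  115.5]
side 0.5 [395.3, 319.1] 176 [-139.8  399.7]
```

Call:
{"method": "step_arm", "body": {"motion": [[0,0.2,0,0,0,0],[0,0,0,0,0,0]]}}

```text
time_s: 15.2
tcp_pos: [459.1, 15.6, 22.4]
orientation: [-0.0, 0.1, 0.995, -0.002]
ft_force: [-2.4, -8.1, 0.6]
width: 0.1
grasp_force: 4.2
```

Call:
{"method": "step_arm", "body": {"motion": [[0,0.15,0,0,0,0],[0,0,0,0,0,0]]}}

```text
time_s: 15.4
tcp_pos: [459.1, 15.8, 22.4]
orientation: [-0.0, 0.1, 0.995, -0.003]
ft_force: [-3.0, -15.2, 0.6]
width: 0.4
grasp_force: 7.2
```

The slide is at its stop: 15 N and the TCP no longer advances. I back off to the right and lift clear.

Call:
{"method": "step_arm", "body": {"motion": [[0,-0.5,0,0,0,0],[0,-0.7,0,0,0,0],[0,0,-2,0,0,0],[0,0,-3,0,0,0],[0,0,-3,0,0,0]]}}

```text
time_s: 15.9
tcp_pos: [456.9, 6.7, 103.2]
orientation: [-0.0, 0.099, 0.995, 0.0]
ft_force: [0.5, 0.8, -0.3]
width: 0.2
grasp_force: 0.0
```

Call:
{"method": "step_arm", "body": {"motion": [[0,0,-3,0,0,0],[0,0,-3,0,0,0],[0,0,0,0,0,0],[0,0,0,0,0,0]]}}

```text
time_s: 16.3
tcp_pos: [457.7, 6.6, 162.7]
orientation: [0.001, 0.099, 0.995, 0.0]
ft_force: [-0.4, 0.8, -0.0]
width: -0.0
grasp_force: 0.0
```

```bash
python3 - <<'E'
from h import *
p=np.array([520,9,-.2]);k,s=np.cos(p[2]),np.sin(p[2])
c=calibration("wrist");get_image("wrist");print(get_state()["ft_force"])
loc=lambda w:np.round([k*(w[0]-p[0])+s*(w[1]-p[1]),-s*(w[0]-p[0])+k*(w[1]-p[1])],1)
for l,z in(("slide_tab",66),("key_round_top",54),("key_bar_top",54),("key_small_top",54),("key_cross_top",62),("multitool_mid",11),("grip_mid",19)):
  for m in masks_of("wrist",l)[:1]: w=onz(c,m["position"],z);print(l,round(m["confidence"],2),m["mask"].sum(),loc(w),w.round(0))
get_image("side");c=calibration("side")
for l,z in(("tumbler_mid",47),("multitool_mid",11),("grip_mid",19),("tube_mid",8)):
  for m in masks_of("side",l)[:1]: print(l,round(m["confidence"],2),m["position"])
E
```

```text
[ 0.50858856  0.16976355 -0.4785606 ]
slide_tab 0.85 551 [-61.4  12.4] [462.  33.  66.]
key_round_top 0.9 791 [-2.6 27.8] [523.  37.  54.]
key_bar_top 0.7 2111 [-123.3 -134.9] [372. -99.  54.]
key_small_top 0.5 91 [49.3 29.3] [574.  28.  54.]
multitool_mid 0.96 2969 [ 16.8 141.2] [565. 144.  11.]
grip_mid 0.71 3242 [  33.3 -160.5] [ 521. -155.   19.]
tumbler_mid 0.64 [305.5, 217.2]
multitool_mid 0.6 [272.6, 267.0]
grip_mid 0.81 [174.1, 284.8]
tube_mid 0.82 [185.6, 351.6]
```

The tab is fully over at safe y ≈ +12, and the bystanders are where they stood. The arm is clear and unloaded, so I hand the job in.

```bash
python3 -c "from rig import *;print(close_job())"
```

```text
the job is handed in; nothing more can be done
None
```

I pressed the large round, bar and small round keys home in that order, then pushed the slide to its stop on the left, and handed the job in at about 17 s; no verdict came back, the bystanders stood where they began, and the cross key was last seen up before the small key was pressed.

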